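# Flick the prep-day wheel on to today's tab

### The arm

A 6-joint arm with a two-finger parallel gripper is mounted at the origin on a cart in front of the work surface, level with it; the furniture and walls round the work are solid. World frame = base frame: x ahead of the robot, y to its left, z up, the work surface at z = 0. Lengths are in m, angles in degrees, forces in N, time in s.
With the tool pointing down it reaches from about 0.325 to 0.85 m from the base axis. Payload 15.5 kg.
Tool frame: the origin (TCP) lies midway between the tips of the shut fingers; the grasp point (between the pads) lies 19 mm behind it; z points along the fingers, y is the line along which they close (so a half turn about z gives the same grasp; the last joint's range is limited). The gripper opens to 91 mm and grips with 3 to 60 N. Pads are 32 mm wide; open, the fingers measure 118 mm over their backs; the gripper's body (76 mm by 178 mm) begins 60 mm behind the grasp point.
Start: joints at [-82.076, 28.281, 77.091, -0, 74.628, -5.472], TCP at [0.145, -0.608, 0.191] pointing down, gripper open.
Joint ranges: [-166.48, 166.48], [-47.26, 123.95], [12.59, 153.08], [-70.14, 250.14], [6.76, 159.57], [-176.63, 176.63]. Speed limits (degrees/s): [108.29, 108.29, 147.25, 172.46, 172.46, 172.46].

### API

Orientations are given as a 3x3 rotation matrix whose columns are the frame's x, y, z axes.
In Python, from bench import ctrl gives the robot as it stands. The module is installed in compiled form; this text tells all that it offers. Calls block until the motion is done:
- ctrl.goto(position, orientation): joint-space move of the TCP to a pose.
- ctrl.move_l(position, vel=0.15, ori=None, contact_N=None): straight line of the TCP; ori=None keeps the orientation; vel is the mean speed in m/s. With contact_N (N) it stops when the force on the tool has changed by that much, and returns True; else False.
- ctrl.movej(angles): joint-space move.
- ctrl.command_gripper(opening): opening from 0.0 (shut) to 1.0 (fully open); the grip force is fixed at half the most; returns when the fingers have stopped.
- ctrl.sleep(seconds).
- ctrl.ik(position, orientation): joint angles nearest the present ones, or None.
- ctrl.read_camera(name): name is "scene" or "top"; returns the picture (420x560x3 uint8, blue, green, red); there is no depth.
- ctrl.camera_params(name): a dict with "fx", "fy", "cx", "cy" (pixels), "D" ([k1, k2, p1, p2, k3] as OpenCV has them; the pictures are not rectified), "pose" (4x4, takes a point from camera to world coordinates). Camera axes: x right, y up, looking along -z (the intrinsics and any distortion apply to the point x, -y, -z); pixel columns grow to the right and rows downward; lengths in m; the calibration is good to about 2 mm. A picture is of the moment at which its call begins. camera_params takes no time and is no camera call.
A pose or a line that the arm cannot do raises ctrl.MotionError and nothing moves.
- ctrl.sign_off(): hands the job in; it is judged then, once.
Readings, each from a call of its own:
- ctrl.current_t(): time.
- ctrl.current_q(): joint angles.
- ctrl.current_dq(): joint speeds.
- ctrl.current_effort(): joint torques, N m.
- ctrl.current_tool_pos(): TCP position.
- ctrl.current_eef_rot(): TCP orientation.
- ctrl.current_contact_force(): force on the tool from outside, world axes, zero at the start.
- ctrl.current_wrist_torque(): the same for the moment, N m.
- ctrl.current_grip_width(): opening from 0.0 (shut) to 1.0 (fully open).
- ctrl.current_grasp_force(): force on a finger pad.
Only numpy, scipy, OpenCV 4.12 (cv2) and the standard library are available. Lean on these libraries where they do the work, as an engineer would, in place of code of your own. Each camera call takes 0.05 s, during which the arm holds its last target. There are 200 camera calls.

### The job

Set the kitchen's prep-day counter: with a fingertip, flick the tabs at the top of its wheel away from the robot, click by click, until the one wide tab has clicked in standing straight up between the two pointed cheeks. Flick gently and do not turn it the long way round backwards or let it run past, do not grip or lift anything, and leave the counter and the things round it where they stand.

Things in the scene. Friction and masses are not known exactly. Their poses are not given: they have to be found in the camera images.
- counter: prep-day counter, loose, 0.95 kg, 118 mm tall: black foot 120 x 96 x 14 mm, two steel cheeks (pointed tops 97 mm above the worktop, outer faces 61 mm apart) with a wheel between them, a round dark cap (50 mm) on the left cheek. Origin: centre of the underside; z up, y (left) along the axle, x = the way the top tabs travel when flicked on, within 0.35 rad of straight away from the robot
- axle (a point): centre of the wheel, midway between the cheeks, 70 mm above the worktop; axes as the counter's. The aluminium wheel: drum of radius 26 mm, 36 mm wide, with 7 equally spaced flat radial tabs, 5 mm thick, ending 48 mm from the axle; six are 12 mm wide along the axle, one (today's) 38 mm. At rest one tab stands straight up and its two neighbours' tips are 18 mm lower
- wheel (a joint): turn of the wheel (rad), growing as the top tabs go along the counter's +x; 0 = wide tab straight up. One click = 2 pi / 7 = 0.898. It rests only where a tab is straight up: a spring (up to 5 N at a tab tip) pulls it into the nearest rest, so past half-way it clicks on by itself. It starts 1, 2 or 3 clicks short, near -0.898, -1.795 or -2.693
- wide_tab (a point): middle of the tip of the wide tab, 48 mm from the axle; at the start it is on the robot's side of the wheel; 118 mm above the worktop when the tab stands straight up
- tin_corn: a neighbour, loose: short round food tin, 75 mm across, 58 mm tall; origin at the centre of its underside
- spice_3: a neighbour, loose: spice shaker, 41 mm across, 105 mm tall; origin at the centre of its underside
- ramekin_1: a neighbour, loose: small steel dip cup, 67 mm across, 40 mm tall; origin at the centre of its underside
- timer: a neighbour, loose: round wind-up kitchen timer, 64 mm across, 62 mm tall; origin at the centre of its underside
Not all that is in view belongs to the job. Several things have the shape of the counter; the one meant has the colours described above.

How it is judged:
By the outcome, as a careful person would: the job done as asked, in the order asked, and still so for the second after the job is handed in, with the robot touching nothing.
It also fails if it takes over 38 s, if anything falls off the work surface, if the arm or the gripper's body presses on something with over 40 N, if the wrist force passes 120 N, or if a joint passes its speed limit or range.

## Working session

There is one attempt and no reset: what is moved stays moved. The work goes in short steps, each a Python script; the robot and the scene stay as the last script left them, time stands still between calls to the robot, and variables do not carry over. Pictures are saved under pics/ and viewed, at most 10 in all, crops included, and the job is handed in when it is done.

```bash
mkdir -p pics; python3 - <<'E'
from bench import ctrl
import cv2,numpy as np
for n in("scene","top"):
    im=ctrl.read_camera(n); cv2.imwrite(f"pics/{n}0.png",im)
    p=ctrl.camera_params(n); print(n,p["fx"],p["fy"],p["cx"],p["cy"],p["D"]);print(np.round(p["pose"],3))
print(ctrl.current_t())
E
```

```text
scene 506.60611192001625 506.60611192001625 281.0208171779187 208.80031799827185 [-0.12282922  0.          0.          0.          0.        ]
[[-0.499  0.649 -0.575 -0.106]
 [-0.867 -0.372  0.332  0.456]
 [ 0.002  0.664  0.748  1.061]
 [ 0.     0.     0.     1.   ]]
top 417.0329354319375 417.0329354319375 279.88776924425724 209.98668598208494 [-0.10597218  0.          0.          0.          0.        ]
[[ 0.029  0.997 -0.073  0.511]
 [-0.999  0.031  0.033  0.053]
 [ 0.036  0.072  0.997  1.117]
 [ 0.     0.     0.     1.   ]]
0.1
```

View pics/scene0.png

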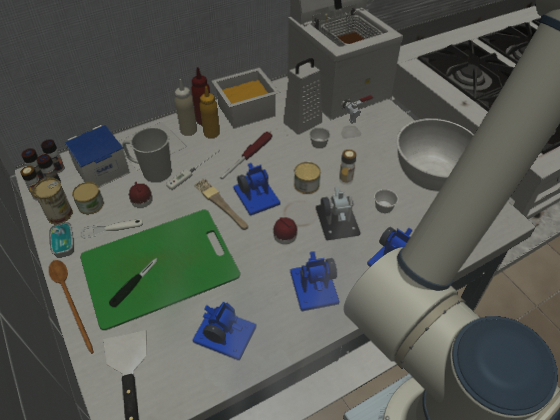

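View pics/top0.png

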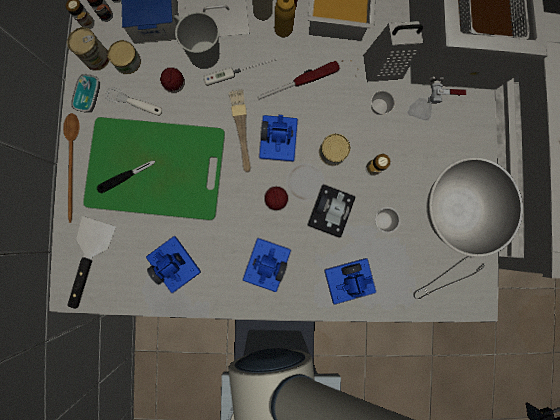

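Lookalikes in the top view: blue counters at (277,137), (173,263), (267,264) and (350,280). The only one with a black foot and steel cheeks is at (331,210), which is (338,212) in the scene view, so I choose that one. The neighbours are the tin at (335,149), shaker at (378,163), ramekin at (387,219) and red timer at (276,198). Next is a close crop from both cameras.

```bash
python3 - <<'E'
import cv2,numpy as np
a=cv2.imread("pics/scene0.png")[180:245,305:370];b=cv2.imread("pics/top0.png")[178:243,298:363]
f=lambda c:cv2.resize(c,(400,400),interpolation=cv2.INTER_CUBIC)
im=np.hstack([f(a),f(b)]);im=np.clip(im*1.5,0,255).astype(np.uint8)
cv2.imwrite("pics/crop0.png",im)
E
```

```text
(no output)
```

View pics/crop0.png

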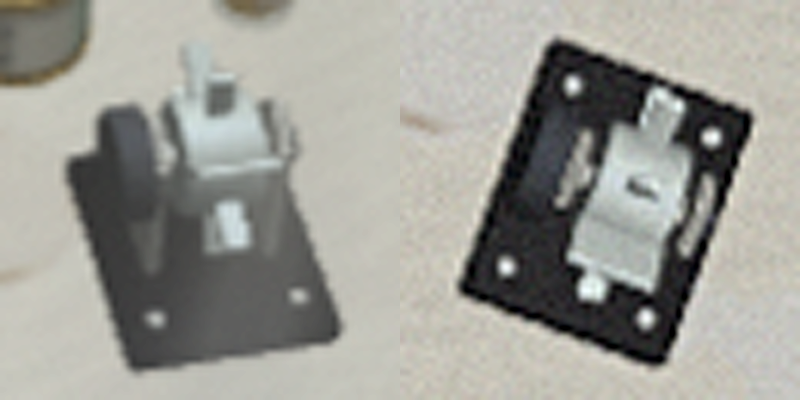

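The crop confirms it: black foot, steel cheeks and a dark cap on the left. The foot corners in the right crop are at about (552,38), (752,112), (665,365) and (462,292). The wide tab is the edge facing the robot at about (225,165) in the left crop. I'll fit the pose from the corners and overlay the click hypotheses.

```bash
cat > h.py <<'E'
import cv2,numpy as np
from bench import ctrl
def proj(P,n):
    p=ctrl.camera_params(n);T=np.linalg.inv(p["pose"]);X=np.atleast_2d(P)@T[:3,:3].T+T[:3,3]
    X=X*[1,-1,-1];K=np.array([[p["fx"],0,p["cx"]],[0,p["fy"],p["cy"]],[0,0,1]])
    return cv2.projectPoints(X,np.zeros(3),np.zeros(3),K,np.array(p["D"],float))[0][:,0]
def world(P,pose):
    x,y,a=pose;c,s=np.cos(a),np.sin(a);P=np.atleast_2d(P)
    return P@np.array([[c,s,0],[-s,c,0],[0,0,1]])+[x,y,0]
def tab(th,w): # tip edge + root edge quad
    f=lambda r,y:[r*np.sin(th),y,.07+r*np.cos(th)]
    return np.array([f(.048,-w/2),f(.048,w/2),f(.026,w/2),f(.026,-w/2)])
def overlay(pose,th,n,off,name,im,size=65):
    c=im[off[1]:off[1]+size,off[0]:off[0]+size];c=cv2.resize(c,(400,400),interpolation=cv2.INTER_CUBIC)
    c=np.clip(c*1.5,0,255).astype(np.uint8)
    for k in range(7):
        q=(proj(world(tab(th+k*2*np.pi/7,.038 if k==0 else .012),pose),n)-off+.5)*400/size-.5
        cv2.polylines(c,[q.astype(int)],True,(0,0,255) if k==0 else (0,255,0),1)
    return c
E
python3 - <<'E'
from h import *
from scipy.optimize import least_squares
sx=65/400
ct=np.array([[552,38],[752,112],[665,365],[462,292]])
ct=np.c_[298+(ct[:,0]-400+.5)*sx-.5,178+(ct[:,1]+.5)*sx-.5]
F=np.array([[.06,.048,.014],[.06,-.048,.014],[-.06,-.048,.014],[-.06,.048,.014]])
r=least_squares(lambda v:(proj(world(F,v),"top")-ct).ravel(),[.5,-.1,-.3])
print(r.x,r.fun.round(1))
np.save("pose.npy",r.x)
# scene: front corners (340,335),(138,370) left crop
cs=np.array([[340,335],[136,370]]);print([305,180]+(cs+.5)*sx-.5,proj(world(F[2:],r.x),"scene"))
for nm,th in(("a",-.898),("b",-1.795),("c",-2.693)):pass
S=cv2.imread("pics/scene0.png");T=cv2.imread("pics/top0.png")
rows=[np.hstack([overlay(r.x,t,"scene",(305,180),"",S) for t in(-.898,-1.795)])]
rows.append(np.hstack([overlay(r.x,-2.693,"scene",(305,180),"",S),overlay(r.x,-.898,"top",(298,178),"",T)]))
im=cv2.resize(np.vstack(rows),(600,600));cv2.imwrite("pics/ov.png",im)
for n in ctrl.camera_params("top"),:pass
# neighbours rough xy from top (px at mid height)
for k,px,z in(("tin",(335,149),.058),("spice",(378,163),.09),("ram",(387,219),.04),("timer",(276,198),.05)):
    print(k,least_squares(lambda v:(proj([v[0],v[1],z],"top")[0]-px),[.5,0]).x.round(3))
E
```

```text
[ 0.59605391 -0.1219082  -0.31707313] [-0.3 -0.6  0.7 -0.4  0.2  0.6 -0.6  0.3]
[[359.83125 234.01875]
 [326.68125 239.70625]] [[359.14196469 231.63786882]
 [324.39089117 237.41618188]]
tin [ 0.753 -0.121]
spice [ 0.714 -0.227]
ram [ 0.576 -0.266]
timer [0.62  0.028]
```

View pics/ov.png

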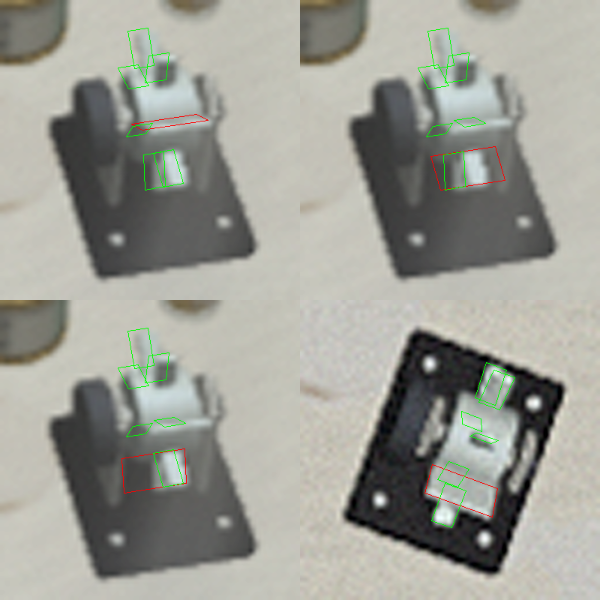

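The overlay fits −0.898: the red wide-tab outline lies on the bright edge at about (170,122), and narrow tabs sit above and below it. So one click is needed. I'll refine the pose with both cameras, go above the robot's side of the upright tab with shut fingers, and push slowly in steps at tip height 0.110. That height slips over the tab just past half-way.

```bash
python3 - <<'E'
from h import *
from scipy.optimize import least_squares
sx=65/400
ct=np.array([[552,38],[752,112],[665,365],[462,292]]);ct=np.c_[298+(ct[:,0]-400+.5)*sx-.5,178+(ct[:,1]+.5)*sx-.5]
cs=np.array([[359.8,234.0],[326.7,239.7]])
F=np.array([[.06,.048,.014],[.06,-.048,.014],[-.06,-.048,.014],[-.06,.048,.014]])
r=least_squares(lambda v:np.r_[(proj(world(F,v),"top")-ct).ravel(),1.4*(proj(world(F[2:],v),"scene")-cs).ravel()],[.6,-.12,-.3])
pose=r.x;print(pose,r.fun.round(1));np.save("pose.npy",pose)
a=pose[2];y=np.array([np.cos(a),np.sin(a),0]);z=np.array([0,0,-1.]);R0=np.c_[np.cross(y,z),y,z];R1=np.c_[-R0[:,0],-R0[:,1],z]
W=lambda front,zz:world([front-.0135,0,zz],pose)[0]
ctrl.command_gripper(0.0)
p=ctrl.current_tool_pos();ctrl.move_l([p[0],p[1],.26],vel=.2)
qs=[(ctrl.ik(W(-.009,.22),R),R) for R in(R0,R1)]
R=min([q for q in qs if q[0] is not None],key=lambda q:abs(q[0][5]))[1]
np.save("R.npy",R)
ctrl.goto(W(-.010,.20),R);ctrl.move_l(W(-.010,.14),vel=.1)
print(ctrl.current_t(),ctrl.current_tool_pos(),ctrl.current_contact_force())
S=ctrl.read_camera("scene");T=ctrl.read_camera("top")
f=lambda c:np.clip(cv2.resize(c,(400,400),interpolation=cv2.INTER_CUBIC)*1.5,0,255).astype(np.uint8)
cv2.imwrite("pics/pre.png",np.hstack([f(S[160:260,290:390]),f(T[160:260,280:380])]))
E
```

```text
[ 0.59260073 -0.12168431 -0.30626486] [-0.7  0.8  0.4  0.7  0.4  1.8 -0.5  1.8  0.3 -2.3 -1.9 -1.7]
5.0417 [ 0.57051999 -0.11477787  0.14044594] [0.14566154 0.12637625 0.51455018]
```

View pics/pre.png

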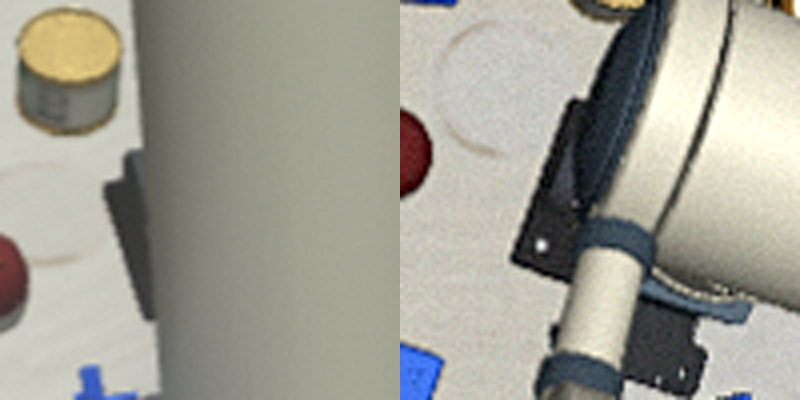

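The arm hides the wheel in both views; the counter's foot still shows unmoved at (545,245). I'll go on by force: a guarded descent, then 2 mm steps.

```bash
python3 - <<'E'
from h import *
pose=np.load("pose.npy")
W=lambda front,zz:world([front-.0135,0,zz],pose)[0]
a=pose[2];u=np.array([np.cos(a),np.sin(a),0])
hit=ctrl.move_l(W(-.010,.110),vel=.04,contact_N=3)
f0=np.array(ctrl.current_contact_force());print(hit,ctrl.current_tool_pos(),f0)
if not hit:
    prev=0
    for x in np.arange(-.008,.0225,.002):
        ctrl.move_l(W(x,.110),vel=.03)
        d=np.array(ctrl.current_contact_force())-f0
        print(round(x*1e3),(d@u).round(2),d[2].round(2),np.linalg.norm(d).round(2))
        if np.linalg.norm(d)>12: print("stop");break
print(ctrl.current_t())
E
```

```text
False [ 0.57034846 -0.11465982  0.11016312] [-0.23632366  0.1318437   0.09533819]
-8 1.35 -0.16 1.56
-6 0.55 -0.44 0.79
-4 -0.17 0.34 0.38
-2 -0.21 -0.19 0.29
0 -0.43 0.29 0.53
2 0.35 -0.2 0.57
4 0.61 -0.51 0.79
6 -0.32 -0.75 0.83
8 -0.03 -0.29 0.32
10 -0.15 -0.61 0.71
12 1.08 0.26 1.14
14 0.02 -0.26 0.26
16 1.27 0.61 1.42
18 0.01 0.96 1.02
20 -1.04 -0.01 1.1
22 -0.4 0.43 0.85
10.0417
```

```bash
python3 - <<'E'
from h import *
pose=np.load("pose.npy");p=ctrl.current_tool_pos()
ctrl.move_l([p[0],p[1],.16],vel=.06)
ctrl.move_l([p[0]-.06,p[1]-.16,.24],vel=.25)
S=ctrl.read_camera("scene");T=ctrl.read_camera("top");cv2.imwrite("pics/s1.png",S);cv2.imwrite("pics/t1.png",T)
f=lambda c:np.clip(cv2.resize(c,(400,400),interpolation=cv2.INTER_CUBIC)*1.5,0,255).astype(np.uint8)
cv2.imwrite("pics/c1.png",np.hstack([f(S[180:245,305:370]),f(T[178:243,298:363])]))
print(ctrl.current_t())
E
```

```text
12.0333
```

View pics/c1.png

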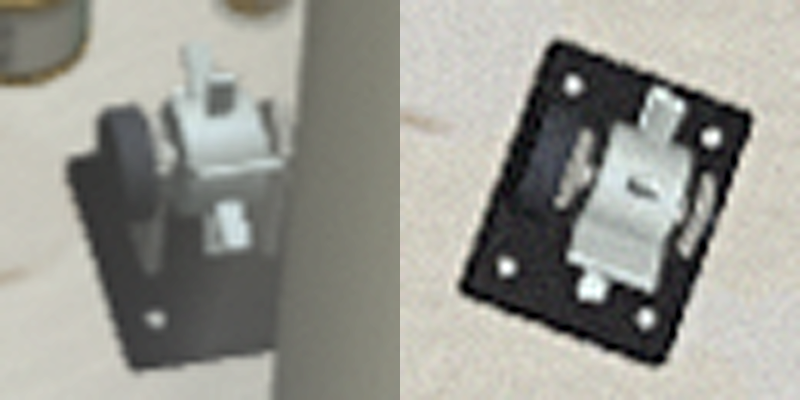

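The wheel and counter are unchanged and no force was felt, so the finger missed the tab. I'll check the overlay tab by tab, with numbers, to see which tab is where.

```bash
python3 - <<'E'
from h import *
pose=np.load("pose.npy")
for n,off,s in(("scene",(305,180),65),("top",(298,178),65)):
    print(n)
    for k in range(-2,3):
        q=(proj(world(tab(k*2*np.pi/7,.038 if k==-1 else .012),pose),n)-off+.5)*400/s-.5
        print(k,q.round().astype(int).tolist())
    for nm,P in(("capc",[0,.0405,.07]),("cheekL",[0,.026,.097]),("cheekR",[0,-.026,.097])):
        print(nm,((proj(world(P,pose),n)-off+.5)*400/s-.5).round())
def ov(n,off,s,pth):
    im=cv2.imread(pth)[off[1]:off[1]+s,off[0]:off[0]+s];z=400
    c=np.clip(cv2.resize(im,(z,z),interpolation=cv2.INTER_CUBIC)*1.7,0,255).astype(np.uint8);d=c.copy()
    for k,col in((-2,(255,0,0)),(-1,(0,0,255)),(0,(0,255,0)),(1,(0,200,255))):
        q=(proj(world(tab(k*2*np.pi/7,.038 if k==-1 else .012),pose),n)-off+.5)*z/s-.5
        cv2.polylines(d,[q.astype(int)],True,col,1)
    return np.hstack([c,d])
im=np.vstack([ov("scene",(317,182),44,"pics/scene0.png"),ov("top",(312,185),44,"pics/top0.png")])
cv2.imwrite("pics/ov2.png",cv2.resize(im,(600,600)))
E
```

```text
scene
-2 [[250, 250], [222, 255], [209, 210], [236, 205]]
-1 [[282, 165], [195, 180], [180, 171], [267, 157]]
0 [[230, 76], [202, 80], [198, 116], [225, 112]]
1 [[201, 43], [174, 47], [183, 97], [209, 93]]
2 [[187, 92], [161, 96], [175, 124], [202, 119]]
capc [[115. 170.]]
cheekL [[153. 122.]]
cheekR [[271. 103.]]
top
-2 [[203, 313], [175, 303], [194, 254], [221, 263]]
-1 [[256, 298], [167, 267], [176, 229], [264, 260]]
0 [[264, 196], [235, 186], [226, 190], [254, 200]]
1 [[285, 111], [257, 102], [238, 145], [265, 155]]
2 [[274, 101], [247, 91], [233, 139], [260, 148]]
capc [[137. 167.]]
cheekL [[179. 173.]]
cheekR [[301. 216.]]
```

View pics/ov2.png

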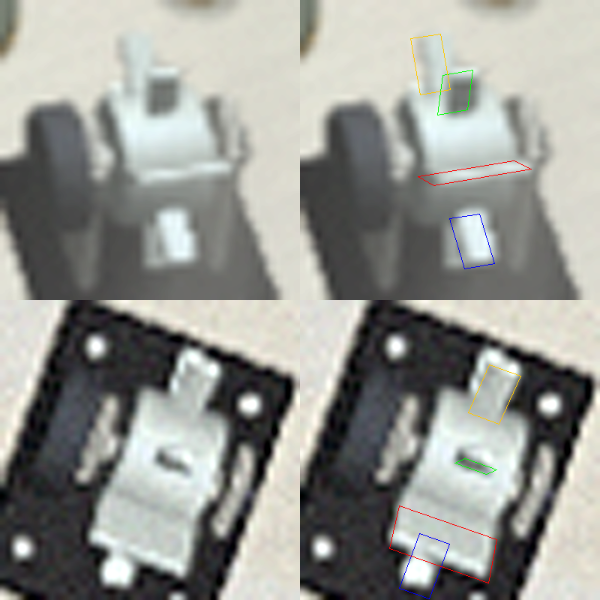

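The fit is good: the upright tab is the dark face at (160,92) in the upper-left panel, and the wide tab is at −0.898. Next I'll check the gripper state.

```bash
python3 - <<'E'
from h import *
pose=np.load("pose.npy")
print(ctrl.current_grip_width(),ctrl.current_tool_pos(),np.round(ctrl.current_eef_rot(),3),ctrl.current_t(),pose)
T=cv2.imread("pics/t1.png");S=cv2.imread("pics/s1.png")
f=lambda c:cv2.resize(c,(400,300))
print(proj(ctrl.current_tool_pos(),"top"),proj(ctrl.current_tool_pos(),"scene"))
cv2.imwrite("pics/both.png",np.hstack([f(S[150:360,250:530]),f(T[150:360,240:520])]))
E
```

```text
0.0035430464215350514 [ 0.54096378 -0.28283435  0.23917979] [[ 0.3    0.954 -0.001]
 [ 0.954 -0.3    0.001]
 [ 0.001 -0.001 -1.   ]] 12.0333 [ 0.59260073 -0.12168431 -0.30626486]
[[421.09872501 230.56052825]] [[409.83579335 147.97944684]]
```

View pics/both.png

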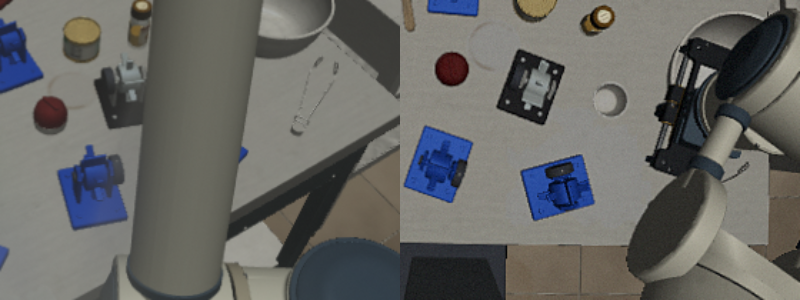

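The gripper is shut and tracking is right. The likely cause is that the fingertips are slimmer than assumed, so the tab was only pushed part-way and sprang back. Overrun in +x is harmless because the finger passes over the tabs at this height, so I'll repeat the push further, averaging the force.

```bash
python3 - <<'E'
from h import *
pose=np.load("pose.npy");a=pose[2];u=np.array([np.cos(a),np.sin(a),0])
W=lambda c,zz:world([c,0,zz],pose)[0]
def F():
    v=[]
    for _ in range(5): v.append(ctrl.current_contact_force());ctrl.sleep(.02)
    return np.mean(v,0)
ctrl.move_l(W(-.021,.16),vel=.25)
hit=ctrl.move_l(W(-.021,.110),vel=.08,contact_N=4);f0=F();print(hit,f0,ctrl.current_tool_pos())
if not hit:
    for c in np.arange(-.016,.0245,.004):
        ctrl.move_l(W(c,.110),vel=.03);d=F()-f0
        print(round(c*1e3),(d@u).round(2),d[2].round(2))
        if np.linalg.norm(d)>12:print("stop");break
    p=ctrl.current_tool_pos();ctrl.move_l([p[0],p[1],.15],vel=.1)
    ctrl.move_l([p[0]-.06,p[1]-.16,.24],vel=.25)
    S=ctrl.read_camera("scene");T=ctrl.read_camera("top");cv2.imwrite("pics/s2.png",S);cv2.imwrite("pics/t2.png",T)
    f=lambda c:np.clip(cv2.resize(c,(400,400),interpolation=cv2.INTER_CUBIC)*1.5,0,255).astype(np.uint8)
    cv2.imwrite("pics/c2.png",np.hstack([f(S[180:245,305:370]),f(T[178:243,298:363])]))
print(ctrl.current_t())
E
```

```text
False [0.12294307 0.60207737 0.02439926] [ 0.57297851 -0.11551414  0.1106081 ]
-16 -0.01 0.24
-12 -0.01 0.03
-8 0.4 -0.27
-4 -0.05 -0.26
0 -0.19 0.12
4 -0.27 0.24
8 0.07 0.2
12 0.5 0.25
16 -0.2 -0.21
20 -0.02 0.35
24 0.27 0.28
19.4417
```

View pics/c2.png

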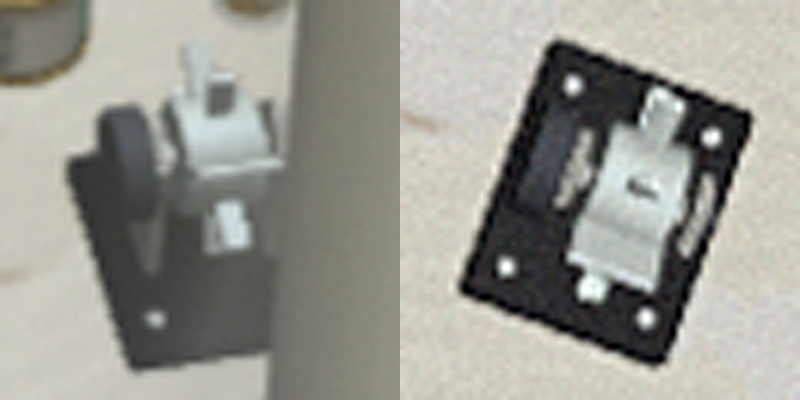

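The wheel is still unmoved and there was no force at all, so the tip must pass above the tab. I'll sweep lower with a contact guard (staying above the cheeks), and once it touches, push on about 22 mm in steps.

```bash
python3 - <<'E'
from h import *
pose=np.load("pose.npy");a=pose[2];u=np.array([np.cos(a),np.sin(a),0])
W=lambda c,zz:world([c,0,zz],pose)[0]
def F(n=3):
    v=[]
    for _ in range(n): v.append(ctrl.current_contact_force());ctrl.sleep(.02)
    return np.mean(v,0)
cc=lambda:(np.array(ctrl.current_tool_pos())-W(0,0))@u
ctrl.move_l(W(-.020,.14),vel=.25);f0=F(5);hit=False
for z in(.105,.101):
    if ctrl.move_l(W(-.020,z),vel=.06,contact_N=4):print("down hit",ctrl.current_tool_pos(),F()-f0);break
    hit=ctrl.move_l(W(.012,z),vel=.05,contact_N=2.5);d=F()-f0
    print(z,hit,cc().round(4),(d@u).round(2),d[2].round(2))
    if hit and np.linalg.norm(d)>1.0: break
    hit=False
    ctrl.move_l(W(-.020,z),vel=.1)
if hit:
    c0=cc()
    for s in np.arange(.002,.0225,.002):
        ctrl.move_l(W(c0+s,z),vel=.03);d=F()-f0
        print(round(s*1e3),(d@u).round(2),d[2].round(2))
        if np.linalg.norm(d)>11:print("stop");break
    p=ctrl.current_tool_pos();ctrl.move_l([p[0],p[1],.15],vel=.06)
print(ctrl.current_t())
E
```

```text
0.105 False 0.0117 -0.41 -0.41
0.101 False 0.0117 -0.42 -0.06
24.075
```

```bash
python3 - <<'E'
from h import *
S0=ctrl.read_camera("scene");T0=ctrl.read_camera("top")
p=ctrl.current_tool_pos();ctrl.move_l([p[0],p[1],.14],vel=.12);ctrl.move_l([p[0]-.04,p[1]-.15,.2],vel=.25)
S=ctrl.read_camera("scene");T=ctrl.read_camera("top")
for n,i in(("S3a",S0),("T3a",T0),("S3",S),("T3",T)):cv2.imwrite(f"pics/{n}.png",i)
f=lambda c:np.clip(cv2.resize(c,(400,300),interpolation=cv2.INTER_CUBIC)*1.6,0,255).astype(np.uint8)
T2=cv2.imread("pics/t2.png");
print(np.abs(T.astype(float)-T2)[185:235,310:352].mean(),np.abs(cv2.imread("pics/t1.png").astype(float)-T2)[185:235,310:352].mean())
cv2.imwrite("pics/comp.png",np.vstack([np.hstack([f(S[175:250,290:390]),f(T[172:247,285:385])]),np.hstack([f(T0[140:260,270:430]),f(T[170:290,330:490])])]))
print(ctrl.current_t(),ctrl.current_tool_pos(),proj(ctrl.current_tool_pos(),"top"))
E
```

```text
3.4598412698412697 3.524126984126984
25.5667 [ 0.53431224 -0.26433036  0.19916253] [[406.57935757 233.72972871]]
```

View pics/comp.png

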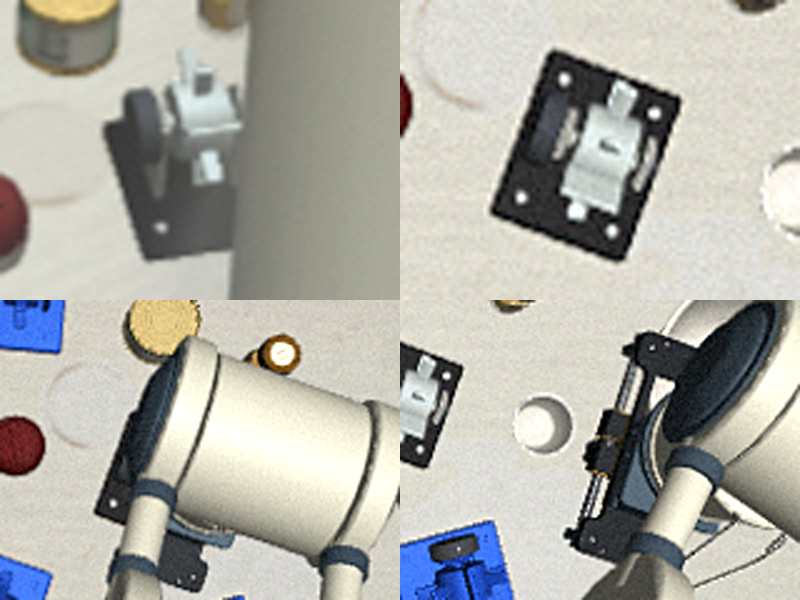

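The wheel is unchanged (upper panels: upright narrow tab, wide tab still on the robot's side) and the neighbours are undisturbed. No contact even at TCP height 0.101 means the real tip sits at least 17 mm above the TCP, about at the 19 mm grasp point. I'll go about 10 mm lower still, with a contact guard on the descent and stepped forces.

```bash
cat > push.py <<'E'
from h import *
import sys
z=float(sys.argv[1])
pose=np.load("pose.npy");a=pose[2];u=np.array([np.cos(a),np.sin(a),0])
W=lambda c,zz:world([c,0,zz],pose)[0]
def F(n=2):
    v=[]
    for _ in range(n): v.append(ctrl.current_contact_force());ctrl.sleep(.02)
    return np.mean(v,0)
ctrl.move_l(W(-.020,.125),vel=.25);f0=F(4)
hit=ctrl.move_l(W(-.020,z),vel=.06,contact_N=3.5);d=F(3)-f0
print("down",hit,ctrl.current_tool_pos(),d)
if not(hit and np.linalg.norm(d)>1.2):
    pk=0;low=0
    for c in np.arange(-.016,.0205,.004):
        ctrl.move_l(W(c,z),vel=.04);d=F()-f0;f=-(d@u);pk=max(pk,f)
        print(round(c*1e3),(-f).round(2),d[2].round(2))
        if np.linalg.norm(d)>11:print("stop");break
        low=low+1 if pk>1.5 and f<.3*pk else 0
        if low==2:break
p=ctrl.current_tool_pos();ctrl.move_l([p[0],p[1],.14],vel=.12)
print(ctrl.current_t())
E
python3 push.py .092
```

```text
down False [ 0.57374258 -0.11568619  0.09220718] [-0.09958377  0.73209821 -0.35479356]
-16 0.03 0.23
-12 0.1 0.19
-8 -1.43 0.82
-4 -1.3 -0.04
0 -1.04 0.53
4 -0.38 0.34
8 -0.78 0.44
12 0.15 0.24
16 -0.17 0.12
20 -0.54 -0.45
30.6083
```

Contact at last, with a spring push of about 1.4 N. I'll check the result numerically from the camera, comparing the wheel patch with the earlier one.

```bash
python3 - <<'E'
from h import *
p=ctrl.current_tool_pos();ctrl.move_l([p[0]-.04,p[1]-.14,.18],vel=.3)
T=ctrl.read_camera("top");S=ctrl.read_camera("scene");cv2.imwrite("pics/T4.png",T);cv2.imwrite("pics/S4.png",S)
T2=cv2.imread("pics/t2.png");S2=cv2.imread("pics/s2.png")
g=lambda i:i.max(2).astype(int)
print(ctrl.current_t(),np.abs(T.astype(float)-T2)[185:235,310:352].mean())
for nm,A,B,r in(("top",T2,T,(190,230,318,352)),("scene",S2,S,(184,224,318,352))):
    print(nm)
    for y in range(r[0],r[1]):
        print(y,''.join(" .:-=+*#%@"[min(9,v//23)] for v in g(A)[y,r[2]:r[3]]),'|',''.join(" .:-=+*#%@"[min(9,v//23)] for v in g(B)[y,r[2]:r[3]]))
E
```

```text
31.3583 10.772539682539682
top
190 *+. ...==:........   :=+********** | *+: ...==..........  :++********++
191 *=. ..:*#-......... .. :==+******* | *=....:**-........ .  =++=+*******
192 +: ...:+*-......... :++-  :==+***+ | +- ...:+*-.......... :*#++-==+**+*
193 =..... --.......... +*#*-.   :=+** | =. ....--........... =**##:  :=+**
194 - . ..............  *+++++: .  -== | - ......  ........  .*#*#*:..  :==
195 : . .............. :*==+*#-....    | :   ................-***#-....    
196 .   ....:......... +===+++:....... | . ............. . =-+**#*:........
197  . .:::........:.  *==+++-. .. ... |    .:.::......::. ++***#=....   ..
198    :::::......:=-::++=+++:... :. . |  . ::::.:.....:--:=++**#- ... :...
199 .  ::::::-=:..-++===++++-. . =++.. | . .:::.:.-=:..-++=-+=+**- ...=++. 
200   .::::::=+:..=*++=+++++:  . +#*:. |   .:::::.=+- .=++++=-++**:.. +#*:.
201   :::::::==:..+*+++++++=-::  -+-.. |   :::::.:==:..+*+++----+*-.. -+=..
202  .::::::=+=:.-+*+++++++===-:. . .. |  .:::::.=+=:.-+**+=------=-:. . ..
203  ::::::.=+-..=*****++++++++:. . .. |  ::::::.=+-..=****------==+:......
204  
[... 4316 characters left out ...]
:::-===++=------
215 :..........:::..::::-=+***=::----- | :..........:::..:::-:=++==--------
216 -.......::::::...:::-==+***=:----- | -.......::::::....:-:=+++-::------
217 =:......::::::....::-==+***=::---- | =:......::::::....:::-+++=::------
218 =:......::::::....::-=-+***=::---- | =:......::::::....:::-+++=-:------
219 +-.......:::::...:::-===**+=::---- | +-.......:::::.....::-++++-:------
220 +=.......:::::...:::-==-==--::---- | +=.......:::::....::::=+++-:------
221 +=:......:::::....::::::::::::::-- | +=:......:::::....::::=+++-:------
222 ++-......:::::....:::::::::::::::- | ++-.......::::....::::----::------
223 ++=.......::::..::::::::::::::::-- | ++=.......::::...:::::::::::------
```

The wheel has turned but looks like it is between rests. I'll compare with predictions and see whether it's still moving.

```bash
python3 - <<'E'
from h import *
pose=np.load("pose.npy")
A=cv2.imread("pics/T4.png").astype(float);ctrl.sleep(.2);B=ctrl.read_camera("top");cv2.imwrite("pics/T5.png",B)
print(ctrl.current_t(),np.abs(A-B)[185:235,318:352].mean(),np.abs(np.roll(A,0)-cv2.imread("pics/t2.png"))[185:235,318:352].mean())
for th in(-1.35,-.9,-.6,-.449,-.3,0):
    for n in("top","scene"):
        q=proj(world(np.vstack([tab(th,.038)[:2],tab(th+.8976,.012)[:2],tab(th+1.795,.012)[:2],tab(th-.8976,.012)[:2]]),pose),n).round().astype(int).tolist();print(th,n,q)
g=B.max(2).astype(int)
for y in range(190,228):print(y,''.join(" .:-=+*#%@"[min(9,v//23)] for v in g[y,318:352]))
E
```

```text
31.6083 3.5315686274509805 12.491176470588234
-1.35 top [[337, 230], [322, 225], [337, 218], [333, 216], [343, 202], [338, 200], [330, 225], [326, 224]]
-1.35 scene [[351, 214], [337, 216], [344, 199], [340, 200], [339, 187], [335, 188], [343, 222], [339, 223]]
-0.9 top [[339, 226], [325, 221], [340, 209], [336, 208], [344, 196], [339, 194], [330, 228], [326, 227]]
-0.9 scene [[350, 206], [336, 209], [342, 192], [337, 193], [337, 187], [333, 187], [345, 220], [341, 221]]
-0.6 top [[341, 222], [327, 217], [342, 204], [337, 202], [344, 194], [339, 192], [331, 229], [327, 227]]
-0.6 scene [[350, 201], [335, 203], [340, 189], [336, 189], [336, 188], [332, 189], [346, 217], [341, 218]]
-0.449 top [[342, 219], [328, 214], [343, 202], [338, 200], [344, 193], [339, 191], [332, 228], [327, 227]]
-0.449 scene [[349, 198], [335, 200], [339, 187], [335, 188], [336, 189], [331, 190], [346, 215], [341, 216]]
-0.3 top [[343, 217], [329, 212], [343, 199], [339, 198], [343, 193], [339, 191], [333, 227], [328, 226]]
-0.3 scene [[348, 196], [334, 198], [339, 187], [334, 187], [335, 191], [331, 191], [3
[... 1011 characters left out ...]
10 .....=+-..:===++*********+-.=++. *
211 .....--:..:----=+++******+-.++= :+
212  ..... ...=+=-----=++*****-.+=-.=*
213 .........-+***+=----==+*++:-==:-**
214 ........:-==+***+=-----=-::==-.=**
215 ........:----=++****=---:.-==:.+*+
216 .........::-----=+****+=::=+-.:***
217 ...........:=+-----=+***====: +***
218 ..........::**++=-=---=+==+-. ***+
219 ..........==*#*#=:--=-.:.:=: :****
220 ........ -=+****:..::..... . +**+*
221 .........==+#**+:........... +***+
222 .........+=*#*#=........... :*****
223 .........-+***#- .........  +*****
224 ......... *#*#*: ......... -**+*+*
225 ......... =*##=........... -******
226 ......... .==+:........... +***+**
227 ........... .......  .... :*******
```

The wheel is stuck almost exactly at the half-way dead point (wide tab at about −0.4 rad): the finger slipped off too early. I'll nudge the same narrow tab a little further with the finger between the two tabs, 5 mm lower. From there it cannot overrun.

```bash
python3 - <<'E'
from h import *
pose=np.load("pose.npy");W=lambda c,zz:world([c,0,zz],pose)[0]
ctrl.move_l(W(.003,.122),vel=.3)
h1=ctrl.move_l(W(.003,.087),vel=.08,contact_N=4);f=ctrl.current_contact_force()
h2=None
if not h1: h2=ctrl.move_l(W(.022,.087),vel=.05,contact_N=8)
p=ctrl.current_tool_pos();ctrl.move_l([p[0],p[1],.135],vel=.15);ctrl.move_l([p[0]-.04,p[1]-.14,.17],vel=.35)
B=ctrl.read_camera("top");cv2.imwrite("pics/T6.png",B);S=ctrl.read_camera("scene");cv2.imwrite("pics/S6.png",S)
print(h1,h2,p,f,ctrl.current_t())
g=B.max(2).astype(int);k=S.max(2).astype(int)
for i in range(38):print(190+i,''.join(" .:-=+*#%@"[min(9,v//23)] for v in g[190+i,318:352]),'|',184+i,''.join(" .:-=+*#%@"[min(9,v//23)] for v in k[184+i,318:352]))
E
```

```text
False False [ 0.61363535 -0.12831633  0.08689669] [-0.02679522  0.2353238   0.17264767] 34.5417
190 *=: ...==:........   :=+********** | 184 -=++++++++++++++++++++++++++=-----
191 *=. ..:**-.......... . :==+******* | 185 :=++++++++++++++++++++++++++=-----
192 +: ...:+*-..........:++-  :==+**** | 186 :=++++++++++++++++++++++++++=-----
193 =. ... --.........  =*#*-.   :=+** | 187 -+++++++++++++++++++++++++++=-----
194 - ..................*=+*++:.   :== | 188 =+++++++++++++++=+++++++++++=-----
195 : . ...............:+==+*#-...     | 189 =+++++++++++++++++++++++++++=-----
196 .  ..:............ +==++++:......  | 190 +++++++++++++++++=++++++++++=-----
197  . .::.:.......:.. *==+++-..... .. | 191 +++++++++++++++++++++++++++*=-----
198    .::::......:---:++++++:..  :... | 192 +++++++++++++++++++****+++++------
199 . .::::::-=:..-+++==++++-....=++.. | 193 ++++++++++++++++++++=====---------
200   .::::::=+:..=+++==++++:. . +#*:. | 194 +++++++++++++++===-----::---:-----
201   :::::::==:..+*+++=+++=--.. -==.. | 195 +++++++++++++++=-:::::::-:--------
202  .:::::.=+=:.-+*+++++++===-:. ...  | 196
[... 1335 characters left out ...]
+*---=-...:=: :**+* | 213 ............:::::::::-+*++=-------
220 ......... -+++++*:.::.....   +**+* | 214 :...........::::::::--+***=:------
221 ......... +++***+:...... ..  +*+++ | 215 :..........:::..::::--=***=-------
222 ........ :**+++*=.......... :**+*+ | 216 -.......::::::.....:-==+**+=------
223 ........ =*#*=-=: ......... +*+*+* | 217 =:......::::::.....:-==+***=------
224 .........*#*#=. .......... -***++* | 218 =:......::::::....::-=-+**+=------
225 ........:*#*#- ........... =*****+ | 219 +-......::::::....::-=-=+*+=------
226 .........==++:............ =****** | 220 +=.......:::::....::-==-==--------
227 .......... .:.......  ... :***+*** | 221 +=:......:::::..:::::::::::-------
```

The wide tab now stands upright. Its dark face spans the full wheel at top rows 207–211, the other tabs are back in the rest pattern, and the foot holes sit on the same pixels. The arm is clear, so I'm handing in.

```bash
python3 -c "
from bench import ctrl
print(ctrl.sign_off(),ctrl.current_t())"
```

```text
the job is handed in; nothing more can be done
the job is handed in; nothing more can be done
```

The counter is handed in one click on at about 34.5 s, after four passes that didn't complete the click; the last pictures, read as pixel values, show the wide tab upright between the cheeks, the foot unmoved and the arm clear, but I didn't re-check all the neighbours after the last push.

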